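Key-turn and hold on a spring-latched specimen case

TASK

The grey specimen case has a spring latch whose bolt stays drawn only while the key is held turned. Take the round-headed key out of the key block and push it fully home in the lock on top of the case: push gently and rock the key a little from side to side along the keyway to get past the two sticky pins, never force it, and do not start to turn before it is fully home. Then turn it clockwise a quarter turn and finish still holding it turned, so that a colleague can lift the lid; leave the square-headed key standing in its slot and do not knock over the vials.

Things in the scene. Friction and masses are not known exactly. Their poses are not given: they have to be found in the camera images.
- key_round_grip (a point): Centre of the head of the key to use: a black plastic disc 34 mm across, 11 mm thick. Its x is through the thickness, y along the width, z up. The key is loose, 35 g (varies), and stands blade down in a slot of the key block, with head and shoulder above it. It fits the lock either way round.
- key_round_shoulder (a point): Centre of the underside of that key's shoulder, 25 mm below the head's centre; same axes. The shoulder is a flange 20 (y) x 15.5 (x) x 3.5 mm, with a thinner neck from it to the head, 8 mm above this point; it rests on the block's top, and on the lock's face when the key is fully home. Below it the steel blade: 12 mm wide (y), 4 mm thick (x), 30 mm long, with a square-cut tip.
- key_round: The round-headed key as a whole; its origin is the underside of its shoulder, axes as above.
- key_square_grip (a point): Centre of the head of the other key, which stays where it is: like the first, but with a square head 32 mm wide, 34 mm high and 11 mm thick. Same axes.
- key_square: The square-headed key as a whole; its origin is the underside of its shoulder.
- block_top (a point): Centre of the top of the wooden key block, 38 mm above the table, z up. The block is fixed, 56 x 132 mm at its foot, with three upright slots in a row along its y at -42, 0 and +42 mm, each 6.5 x 15 mm and 34 mm deep. The keys stand in the two outer slots, either way about, their width along the block's y.
- case: Grey steel specimen case, 180 (x) x 220 (y) x 80 mm high, fixed; origin at the centre of its underside. The dark lock case, 56 x 76 x 32 mm, stands on its top 55 mm towards -x, its cylinder facing straight up in a steel collar 41 mm across. Behind it the lid (stays shut) with a keeper for the bolt, top 107 mm above the table, and a low grip, 102 mm.
- keyway (a point): Centre of the keyway's mouth in the face of the round brass plug, 30 mm across, 117 mm above the table. z points up, y along the keyway, x across it; it turns with the plug. Keyway 18 mm (y) x 6 mm (x), 37 mm deep, oiled, flared to 11 mm in x over the first 4 mm: the blade has 3 mm of play each way along y. Fully home, the shoulder lies on this face.
- pin_upper (a point): Round nose of the upper of two spring pins, which stands into the keyway from its +y end, 2.8 mm from the axis; 5 mm thick, the blade meets it 8 mm below the face. It stops a blade pushed straight down the middle. With the key shifted 2 to 3 mm to the other end (-y), a light push slides past it; beside the blade it gives way sideways at 1 to 4 N.
- pin_lower (a point): Nose of the lower pin: the same, but from the -y end and met 18 mm below the face; the key passes it when shifted 2 to 3 mm towards +y, pressing the upper pin aside. Neither pin needs more than about 15 N of push; 60 N between key and lock counts as forcing it.
- lock_plug (a joint): Angle of the plug: 0 at rest, growing clockwise seen from above, stop at 1.57 rad. A spring (0.015 N m at rest, 0.055 at the stop) turns it back when the key is let go. The key has about 0.17 rad of play before the plug follows. The bolt is clear of the keeper from 1.2 rad.
- vial_1: Loose sample vial, 23 mm across, 72 mm high, upright behind the case; origin under its centre.
- vial_2: Another such vial.
- vial_3: Another such vial.

How it is judged:
By the outcome, as a careful person would: the job done as asked, in the order asked, and still so for the second after the job is handed in, while the arm keeps its last pose, push and grip.
It also fails if it takes over 51 s, if anything falls off the work surface, if the arm or the gripper's body presses on something with over 40 N, if the wrist force passes 120 N, or if a joint passes its speed limit or range.

ROBOT

A 7-joint arm with a two-finger parallel gripper is mounted at the origin on a cart in front of the work surface, level with it; the furniture and walls round the work are solid. World frame = base frame: x ahead of the robot, y to its left, z up, the work surface at z = 0. Lengths are in m, angles in rad, forces in N, time in s.
With the tool pointing down it reaches from about 0.35 to 0.9 m from the base axis. Payload 19.9 kg.
Tool frame: the origin (TCP) lies between the finger pads; the fingertips stand 22 mm ahead of it and the grasp point (between the pads) lies 3 mm ahead of it (bot.tcp_to_tips is the z of the fingertips in the tool frame, in m); z points along the fingers, y is the direction in which the jaws open and shut (so a half turn about z gives the same grasp; the last joint's range is limited). The gripper opens to 94 mm and grips with 3 to 60 N. Pads are 16 mm wide; open, the fingers measure 119 mm over their backs; the gripper's body (75 mm by 177 mm) begins 78 mm behind the grasp point.
Start: joints at [1.256, 0.417, -0.01, 1.614, 0.005, 1.111, -0.053], TCP at [0.169, -0.602, 0.227] pointing down, gripper open.
Joint ranges: [-2.81, 2.81], [-0.39, 2.02], [-1.27, 1.25], [0.06, 2.57], [-1.19, 4.33], [0.19, 2], [-2.82, 2.82]. Speed limits (rad/s): [1.89, 1.89, 2.39, 2.39, 3.01, 3.01, 3.01].

INTERFACE

Orientations are given as a rotation vector (axis times angle).
In Python, from station import bot gives the robot as it stands.
- The arm moves only by the shell command python3 -m pendant 'ROWS' [FORCE]. ROWS is JSON, a list of rows, each an object of numbers: "x", "y", "z": the shift along the tool's x, y, z in mm; "roll": the turn about the tool's z in degrees; "claw": the finger opening in mm, from 0 to 94. In form: [{"x": .., "y": .., "z": .., "roll": .., "claw": ..}, ...]. A call has 1 to 12 rows; each row shifts and turns the commanded pose from where the row before left it, along the tool's axes as they then stand; what a row does not reach is not made up. A row lasts 1/10 s, in which the tool goes at most 50 mm and 8.59 degrees, less where a joint would pass 70% of its speed; a pose out of reach is approached as far as the arm can. A call is refused whole if a number of a shift passes 50 or a number of a turn 8.59, either way. A call with a gripper value outside its range is refused whole. The fingers move at their own pace and stop on an object; FORCE is the grip in N (left out, the last holds). Time passes only in rows, so rows that do not move let the fingers close. It gives the time, the measured TCP pose, the force and the opening at its end, in the units of the state.
- bot.state(): the state, without advancing time (a new reading comes with each control period).
- bot.snapshot(name): name is "scene" or "top" or "wrist"; returns the picture (480x640x3 uint8, red, green, blue); there is no depth.
- bot.camera_info(name): a dict with "fx", "fy", "cx", "cy" (pixels), "position" and "rotation" of the camera in the world. Camera axes: x right, y up, looking along -z (the intrinsics and any distortion apply to the point x, -y, -z); pixel columns grow to the right and rows downward; lengths in m; the calibration is good to about 2 mm. A picture is of the moment at which its call begins: read the wrist's pose just before it. camera_info takes no time and is no camera call; for the wrist camera it gives the pose at the moment of the call.
- bot.hand_in(): hands the job in, once; it reports no verdict.
The state is a dict: "t": time; "joint_pos": joint angles; "joint_velocities": joint speeds; "joint_torque": joint torques, N m; "position": TCP position; "tcp_rot": TCP orientation; "wrist_force": force on the tool from outside, world axes, zero at the start; "torque": the same for the moment, N m; "finger_gap": opening from 0.0 (shut) to 1.0 (fully open).
Only numpy, scipy, OpenCV 4.12 (cv2) and the standard library are available. Lean on these libraries where they do the work, as an engineer would, in place of code of your own. Each camera call takes 0.05 s, during which the arm holds its last target.

## Working session

There is one attempt and no reset: what is moved stays moved. The work goes in short steps, Python scripts to look and compute and a shell command to move; the robot and the scene stay as the last step left them, time stands still between calls to the robot, and variables do not carry over. Pictures are saved under pics/ and viewed, and the job is handed in when it is done.

```bash
ls; mkdir -p pics; python3 - <<'E'
from station import bot
import cv2,numpy as np
print(bot.state()); print(bot.tcp_to_tips)
for n in("scene","top"):
    print(n,bot.camera_info(n)); cv2.imwrite(f"pics/{n}0.png",bot.snapshot(n)[...,::-1])
E
```

```text
pics
{'t': 0.0, 'joint_pos': array([ 1.25548573,  0.41796073, -0.01030614,  1.6141756 ,  0.00470633,
        1.11070778, -0.05300187]), 'joint_velocities': array([-0.0011643 ,  0.00089675, -0.00197729,  0.00056182, -0.00099694,
       -0.00105353,  0.0005465 ]), 'joint_torque': array([-1.21140206e-04, -8.51249385e+01,  6.38546124e-01, -4.25988042e+01,
       -4.89387265e-02,  1.87590835e-02,  1.11200748e-04]), 'position': array([ 0.16889438, -0.60137774,  0.22683293]), 'tcp_rot': array([-3.11100625e+00, -4.28613433e-01,  4.11900251e-04]), 'wrist_force': array([ 0.25631136, -0.22971888, -0.68747013]), 'torque': array([-0.05095066, -0.0013    ,  0.08275237]), 'finger_gap': 0.9975093054175217}
0.022
scene {'fx': 440.0327340220922, 'fy': 440.0327340220922, 'cx': 323.10525981060465, 'cy': 237.57872353552054, 'position': array([0.01354654, 0.54847947, 0.56069638]), 'rotation': array([ 0.5747078 , -1.04954116, -1.94006518])}
top {'fx': 486.5317299868068, 'fy': 486.5317299868068, 'cx': 312.46887032574364, 'cy': 233.2375224836494, 'position': array([0.41955876, 0.14739712, 0.92592881]), 'rotation': array([ 0.18312362, -0.16210901, -1.41708962])}
```

View pics/scene0.png

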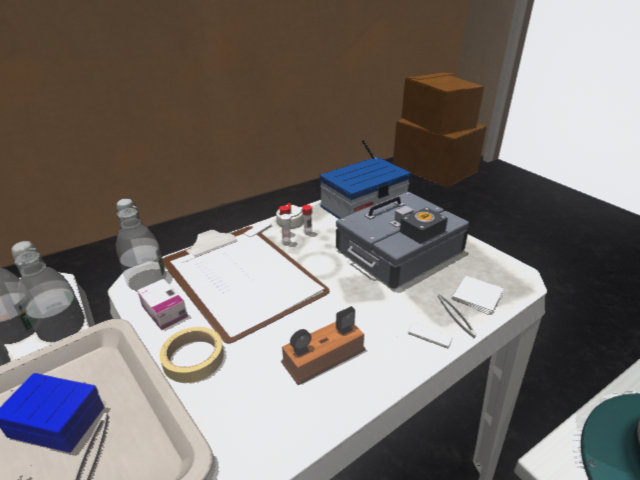

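View pics/top0.png

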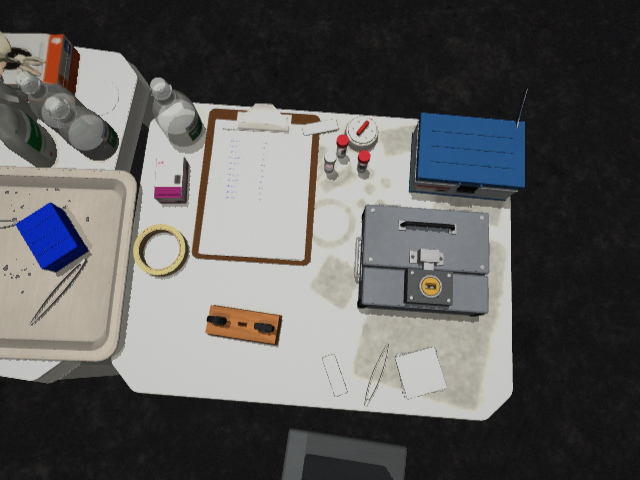

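The scene view shows the round key left at about (300,341) and the square key at (345,320). In the top view the block is near (244,325), the round head near (216,321) and the lock near (431,286). Next I'll zoom in and write a ray helper.

```bash
cat > h.py <<'E'
import numpy as np,cv2
from scipy.spatial.transform import Rotation as R
from station import bot
def ray(ci,u,v):
    d=np.array([(u-ci['cx'])/ci['fx'],-(v-ci['cy'])/ci['fy'],-1.])
    d=R.from_rotvec(ci['rotation']).apply(d); return np.array(ci['position']),d/np.linalg.norm(d)
def plane(ci,u,v,z):
    p,d=ray(ci,u,v); return p+d*(z-p[2])/d[2]
def proj(ci,P):
    q=R.from_rotvec(ci['rotation']).inv().apply(np.array(P)-ci['position'])
    return np.array([ci['cx']+ci['fx']*q[0]/-q[2], ci['cy']-ci['fy']*q[1]/-q[2]])
def tri(rs):
    A=0;b=0
    for p,d in rs:
        M=np.eye(3)-np.outer(d,d);A=A+M;b=b+M@p
    return np.linalg.solve(A,b)
E
python3 - <<'E'
import cv2
t=cv2.imread('pics/top0.png');s=cv2.imread('pics/scene0.png')
a=cv2.resize(t[295:355,195:295],None,fx=7,fy=7,interpolation=cv2.INTER_CUBIC);cv2.imwrite('pics/tb.png',a)
a=cv2.resize(t[240:325,350:500],None,fx=5,fy=5,interpolation=cv2.INTER_CUBIC);cv2.imwrite('pics/tc.png',a)
a=cv2.resize(s[300:385,275:375],None,fx=7,fy=7,interpolation=cv2.INTER_CUBIC);cv2.imwrite('pics/sb.png',a)
E
```

```text
(no output)
```

View pics/tb.png

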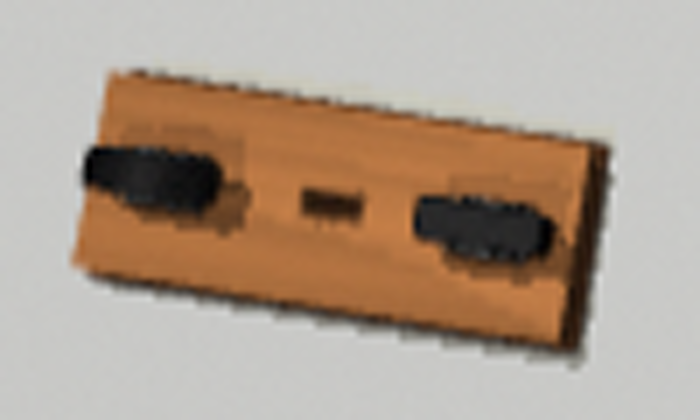

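View pics/tc.png

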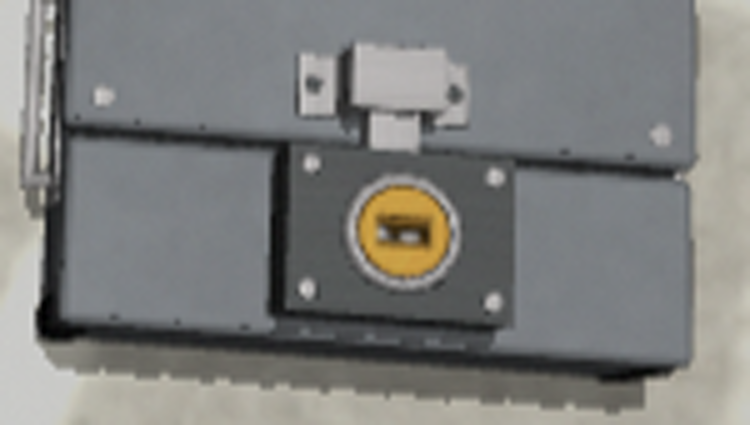

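View pics/sb.png

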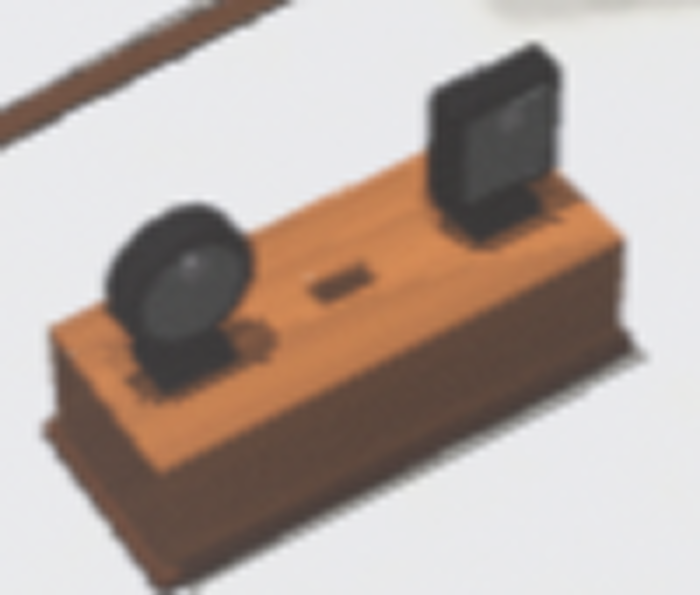

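In the crops, the round key is on the image-left end and the plug and keyway are clearly visible. I'll measure both with masks.

```bash
python3 - <<'E'
from h import *
t=cv2.imread('pics/top0.png');ci=bot.camera_info('top')
hsv=cv2.cvtColor(t,cv2.COLOR_BGR2HSV)
# block top
m=((hsv[...,0]>5)&(hsv[...,0]<18)&(hsv[...,1]>110)&(hsv[...,2]>120)).astype(np.uint8)
m[:290]=0;m[360:]=0;m[:,:190]=0;m[:,300:]=0
c=max(cv2.findContours(m,0,2)[0],key=cv2.contourArea);h=cv2.convexHull(c)
P=np.array([plane(ci,*p[0],.038)[:2] for p in h],np.float32)
r=cv2.minAreaRect(P);print('block',r);print(cv2.boxPoints(r))
# slot centre
# dark keys & slot in block
k=((hsv[...,2]<70)|0).astype(np.uint8)
m2=((hsv[...,2]<105)).astype(np.uint8);
f=np.zeros_like(m);cv2.fillConvexPoly(f,h,1);f=cv2.erode(f,np.ones((3,3)))
sl=m2*f;n,l,st,ce=cv2.connectedComponentsWithStats(sl);
for i in range(1,n):
    if st[i,4]>8:print(st[i],ce[i],plane(ci,*ce[i],.038),plane(ci,*ce[i],.080))
# plug
g=((hsv[...,0]>14)&(hsv[...,0]<28)&(hsv[...,1]>120)&(hsv[...,2]>120)).astype(np.uint8);g[:260]=0;g[310:]=0;g[:,:400]=0;g[:,460:]=0
c=max(cv2.findContours(g,0,2)[0],key=cv2.contourArea)
P=np.array([plane(ci,*p[0],.117)[:2] for p in cv2.convexHull(c)],np.float32)
print('plug',cv2.fitEllipse(P),cv2.minEnclosingCircle(P))
x,y,w,hh=cv2.boundingRect(c);f=np.zeros_like(m);cv2.fillConvexPoly(f,cv2.convexHull(c),1);f=cv2.erode(f,np.ones((3,3)))
kw=(1-g)*f;pp=np.argwhere(kw)[:,::-1]
Q=np.array([plane(ci,*p,.117)[:2] for p in pp],np.float32);print('kw',cv2.minAreaRect(Q),cv2.boxPoints(cv2.minAreaRect(Q)),Q.mean(0))
# lock case edges 
dk=((hsv[...,2]<90)).astype(np.uint8)
s=bot.state();print(R.from_rotvec(s['tcp_rot']).as_matrix())
print(bot.camera_info('wrist'))
E
```

```text
block ((0.43684735894203186, 0.27525487542152405), (0.12549589574337006, 0.05089174583554268), 89.80662536621094)
[[0.41118985 0.21259317]
 [0.4620813  0.21242139]
 [0.46250486 0.33791658]
 [0.4116134  0.33808836]]
[208 316  22  12 177] [218.47457627 320.78531073] [0.43600029 0.31802583 0.038     ] [0.43522259 0.30995491 0.08      ]
[238 322   9   4  29] [241.82758621 323.75862069] [0.43697236 0.27558924 0.038     ] [0.43614868 0.26952561 0.08      ]
[254 323  22  11 170] [264.08823529 327.56470588] [0.43620925 0.2349445  0.038     ] [0.43542167 0.23080341 0.08      ]
plug ((0.5427082777023315, -0.035059355199337006), (0.029695328325033188, 0.0299073476344347), 121.34428405761719) ((0.5427123308181763, -0.03512903302907944), 0.015255874022841454)
kw ((0.5429513454437256, -0.034588851034641266), (0.008436838164925575, 0.016658343374729156), 5.47120475769043) [[ 0.53795797 -0.02669983]
 [ 0.5395463  -0.04328229]
 [ 0.5479447  -0.04247787]
 [ 0.5463564  -0.02589542]] [ 0.54262346 -0.03505448]
[[ 9.62738946e-01  2.70432185e-01 -3.94306058e-04]
 [ 2.70432452e-01 -9.62738414e-01  1.01692139e-03]
 [-1.04605314e-04 -1.08566298e-03 -9.99999405e-01]]
{'fx': 333.13618157861265, 'fy': 333.13618157861265, 'cx': 322.91568167121034, 'cy': 239.6953165667709, 'position': array([ 0.23546043, -0.58353411,  0.38432906]), 'rotation': array([-0.20448762,  0.15603266, -1.28985034])}
```

```bash
cat >> h.py <<'E'
def plan(wps,P=None,Rm=None):
    """wps: list of (x,y,z,az_toolx_deg,nrows), tool down; prints rows; P,Rm current"""
    s=bot.state()
    if P is None:P=s['position']
    if Rm is None:Rm=R.from_rotvec(s['tcp_rot']).as_matrix()
    P=np.array(P,float);Rm=np.array(Rm)
    for x,y,z,az,n in wps:
        T=np.array([x,y,z]);a0=np.degrees(np.arctan2(Rm[1,0],Rm[0,0]))
        roll=-((az-a0+180)%360-180)
        for i in range(n):
            st=(T-P)/(n-i);d=Rm.T@st*1000; r=round(roll/n,2); d=np.round(d,1)
            print('{"x":%g,"y":%g,"z":%g,"roll":%g}'%(*d,r),end=',')
            P=P+Rm@d/1000; Rm=Rm@R.from_euler('z',r,degrees=True).as_matrix()
        print('  ->',P.round(4))
E
python3 - <<'E'
from h import *
plan([(.5427,-.104,.227,90,14)])
ci=bot.camera_info('wrist');s=bot.state();T=R.from_rotvec(s['tcp_rot'])
print(T.inv().apply(ray(ci,320,240)[1]))
E
```

```text
{"x":35.3,"y":-27,"z":0,"roll":-5.31},{"x":37.7,"y":-23.6,"z":0,"roll":-5.31},{"x":39.7,"y":-20,"z":0,"roll":-5.31},{"x":41.4,"y":-16.3,"z":0,"roll":-5.31},{"x":42.7,"y":-12.4,"z":0,"roll":-5.31},{"x":43.6,"y":-8.3,"z":0,"roll":-5.31},{"x":44.2,"y":-4.3,"z":0,"roll":-5.31},{"x":44.4,"y":-0.2,"z":0,"roll":-5.31},{"x":44.3,"y":4,"z":0,"roll":-5.31},{"x":43.7,"y":8,"z":0.1,"roll":-5.31},{"x":42.8,"y":12,"z":0,"roll":-5.31},{"x":41.5,"y":16,"z":0.1,"roll":-5.31},{"x":39.8,"y":19.7,"z":0,"roll":-5.31},{"x":37.9,"y":23.3,"z":0.1,"roll":-5.31},  -> [ 0.5427 -0.1039  0.227 ]
[-0.23814147 -0.00842241  0.97119396]
```

```bash
python3 -m pendant '[{"x":35,"y":-27,"z":0,"roll":-5.3},{"x":38,"y":-24,"z":0,"roll":-5.3},{"x":40,"y":-20,"z":0,"roll":-5.3},{"x":41,"y":-16,"z":0,"roll":-5.3},{"x":43,"y":-12,"z":0,"roll":-5.3},{"x":44,"y":-8,"z":0,"roll":-5.3},{"x":44,"y":-4,"z":0,"roll":-5.3},{"x":44,"y":0,"z":0,"roll":-5.3},{"x":44,"y":4,"z":0,"roll":-5.3},{"x":44,"y":8,"z":0,"roll":-5.3}]' && python3 -m pendant '[{"x":43,"y":12,"roll":-5.3},{"x":41,"y":16,"roll":-5.3},{"x":40,"y":20,"roll":-5.3},{"x":38,"y":23,"roll":-5.3},{"x":0}]'
python3 - <<'E'
from h import *
ci=bot.camera_info('wrist');s=bot.state();np.save('ciL.npy',ci,allow_pickle=True)
cv2.imwrite('pics/w_lock.png',bot.snapshot('wrist')[...,::-1])
print(s['position'],s['joint_pos'],s['wrist_force'],proj(ci,[.5427,-.035,.117]))
E
```

```text
[ 0.16889336 -0.60143848  0.22689417] [ 1.25550779  0.41793321 -0.01030268  1.61407081  0.00472181  1.11070235
 -0.05296362] [ 0.09976541  0.14162846 -0.26598015] [-635.15020159 -827.35225683]invalid input at $[0]: expected keys x, y, z, roll, claw
```

View pics/w_lock.png

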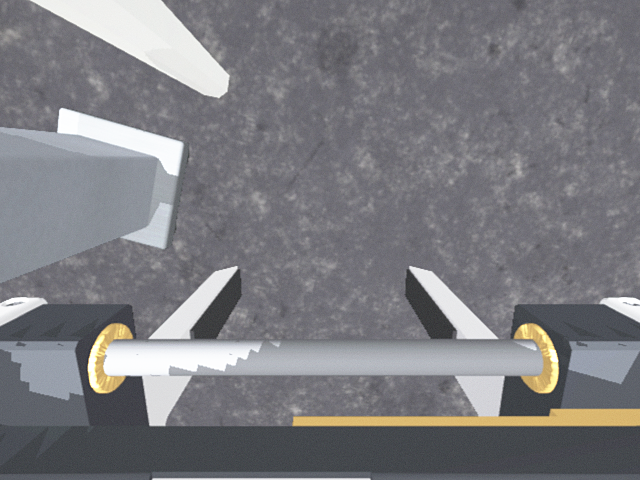

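The call was refused because every key is needed, so nothing moved. The wrist image shows floor and the open fingertips at (240,268) and (408,268). I'll retry with all keys given.

```bash
python3 -m pendant '[{"x":35,"y":-27,"z":0,"roll":-5.3,"claw":94},{"x":38,"y":-24,"z":0,"roll":-5.3,"claw":94},{"x":40,"y":-20,"z":0,"roll":-5.3,"claw":94},{"x":41,"y":-16,"z":0,"roll":-5.3,"claw":94},{"x":43,"y":-12,"z":0,"roll":-5.3,"claw":94},{"x":44,"y":-8,"z":0,"roll":-5.3,"claw":94},{"x":44,"y":-4,"z":0,"roll":-5.3,"claw":94},{"x":44,"y":0,"z":0,"roll":-5.3,"claw":94},{"x":44,"y":4,"z":0,"roll":-5.3,"claw":94},{"x":44,"y":8,"z":0,"roll":-5.3,"claw":94}]' && python3 -m pendant '[{"x":43,"y":12,"z":0,"roll":-5.3,"claw":94},{"x":41,"y":16,"z":0,"roll":-5.3,"claw":94},{"x":40,"y":20,"z":0,"roll":-5.3,"claw":94},{"x":38,"y":23,"z":0,"roll":-5.3,"claw":94},{"x":0,"y":0,"z":0,"roll":0,"claw":94}]'
python3 - <<'E'
from h import *
ci=bot.camera_info('wrist');s=bot.state();np.save('ciL.npy',ci,allow_pickle=True)
cv2.imwrite('pics/w_lock2.png',bot.snapshot('wrist')[...,::-1])
print(s['position'],s['joint_pos'],s['wrist_force'],proj(ci,[.5427,-.035,.117]))
E
```

```text
t: 1.15
position: [0.4378, -0.2459, 0.2275]
tcp_rot: [2.591, 1.777, -0.0]
wrist_force: [0.1, -1.0, 0.0]
finger_gap: 0.998
t: 1.65
position: [0.5465, -0.0999, 0.2273]
tcp_rot: [-2.211, -2.23, -0.004]
wrist_force: [-0.5, 0.3, -0.5]
finger_gap: 1.003
[ 0.54646566 -0.09993492  0.22732936] [ 0.56514417  0.33784717 -0.53847789  1.77507248  0.19098925  1.08060265
 -0.03051617] [-0.46394815  0.33112456 -0.51870651] [317.95294892 162.6368741 ]
```

View pics/w_lock2.png

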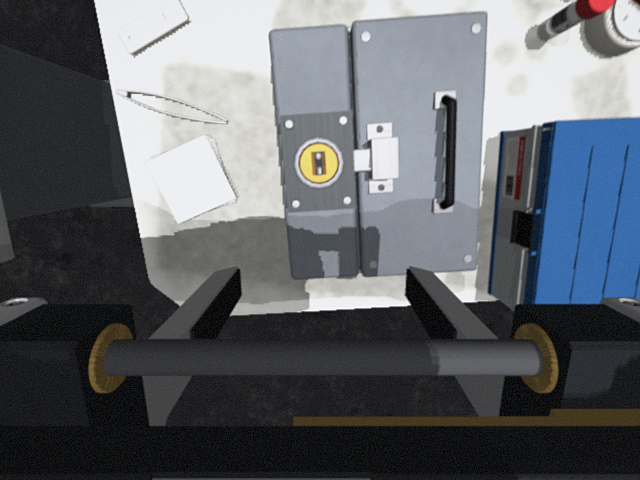

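The plug is at about (319,162), and the top-camera estimate predicted (318,163), so they agree. The keyway runs nearly vertical in the image. I'll measure it, including the case's yaw.

```bash
python3 - <<'E'
from h import *
ci=np.load('ciL.npy',allow_pickle=True).item()
t=cv2.imread('pics/w_lock2.png');hsv=cv2.cvtColor(t,cv2.COLOR_BGR2HSV)
g=((hsv[...,0]>14)&(hsv[...,0]<30)&(hsv[...,1]>110)&(hsv[...,2]>100)).astype(np.uint8);g[:130]=0;g[195:]=0;g[:,:285]=0;g[:,350:]=0
c=max(cv2.findContours(g,0,1)[0],key=cv2.contourArea)
P=np.array([plane(ci,*p[0],.117)[:2] for p in cv2.convexHull(c)],np.float32)
print('plug',cv2.fitEllipse(P),cv2.minEnclosingCircle(P))
f=np.zeros_like(g);cv2.fillConvexPoly(f,cv2.convexHull(c),1);f=cv2.erode(f,np.ones((3,3)))
pp=np.argwhere((1-g)*f)[:,::-1]
Q=np.array([plane(ci,*p,.117)[:2] for p in pp],np.float32);print('kw',cv2.minAreaRect(Q),Q.mean(0));print(np.cov(Q.T)*1e6, np.linalg.eigh(np.cov(Q.T)))
# lid screws: pixel blobs
for (u,v) in [(366,36),(476,28),(373,265),(470,262)]:
    w=cv2.cvtColor(t,6)[v-8:v+9,u-8:u+9].astype(float);m=w>np.percentile(w,90);yx=np.argwhere(m).mean(0)-8
    print(u,v,plane(ci,u+yx[1],v+yx[0],.0805).round(4))
for (u,v) in [(289,124),(344,121),(297,203),(348,200)]:
    w=cv2.cvtColor(t,6)[v-5:v+6,u-5:u+6].astype(float);m=w>np.percentile(w,88);yx=np.argwhere(m).mean(0)-5
    print(u,v,plane(ci,u+yx[1],v+yx[0],.1125).round(4))
cv2.imwrite('pics/kwz.png',cv2.resize(t[110:215,270:370],None,fx=5,fy=5,interpolation=2))
E
```

```text
plug ((0.5430163741111755, -0.03520619124174118), (0.029843533411622047, 0.030140075832605362), 68.01202392578125) ((0.5430252552032471, -0.03505520895123482), 0.015293771401047707)
kw ((0.5431289076805115, -0.035336934030056), (0.005490755196660757, 0.016809463500976562), 0.46013501286506653) [ 0.5431761  -0.03515158]
[[ 2.78332391 -1.62362105]
 [-1.62362105 24.40512144]] EighResult(eigenvalues=array([2.66208302e-06, 2.45263623e-05]), eigenvectors=array([[-0.99722357, -0.07446582],
       [-0.07446582,  0.99722357]]))
366 36 [0.5808 0.065  0.0805]
476 28 [0.6701 0.0723 0.0805]
373 265 [ 0.602  -0.1288  0.0805]
470 262 [ 0.6865 -0.1243  0.0805]
289 124 [ 0.5207 -0.0057  0.1125]
344 121 [ 0.5616 -0.0025  0.1125]
297 203 [ 0.5246 -0.0672  0.1125]
348 200 [ 0.5663 -0.0641  0.1125]
```

View pics/kwz.png

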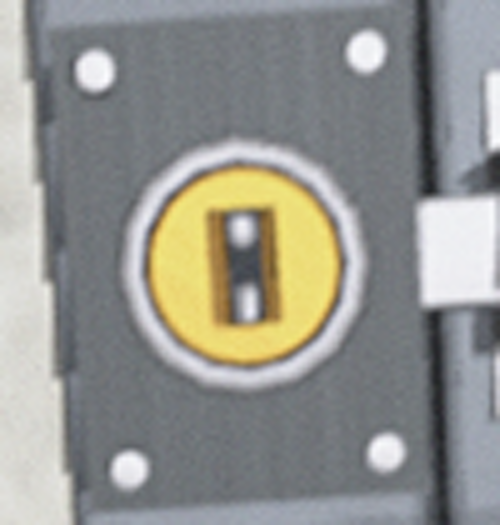

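Lock yaw is about +4.2° from the screws and the keyway axis, and the plug is at (0.5430, -0.0351). Next I'll look at the block.

```bash
python3 -m pendant '[{"x":38,"y":-13,"z":0,"roll":0,"claw":94},{"x":38,"y":-13,"z":0,"roll":0,"claw":94},{"x":38,"y":-14,"z":0,"roll":0,"claw":94},{"x":38,"y":-14,"z":0,"roll":0,"claw":94},{"x":38,"y":-14,"z":5,"roll":0,"claw":94},{"x":38,"y":-14,"z":10,"roll":0,"claw":94},{"x":38,"y":-14,"z":10,"roll":0,"claw":94},{"x":34,"y":-12,"z":5,"roll":0,"claw":94},{"x":0,"y":0,"z":0,"roll":0,"claw":60},{"x":0,"y":0,"z":0,"roll":0,"claw":60}]'
python3 - <<'E'
from h import *
ci=bot.camera_info('wrist');s=bot.state();np.save('ciB.npy',ci,allow_pickle=True)
cv2.imwrite('pics/w_blk.png',bot.snapshot('wrist')[...,::-1])
print(s['position'],s['joint_pos'],proj(ci,[.437,.2753,.038]),proj(ci,[.437,.317,.063]))
E
```

```text
t: 2.7
position: [0.4367, 0.1943, 0.1973]
tcp_rot: [2.224, 2.219, -0.001]
wrist_force: [0.9, -1.4, -0.1]
finger_gap: 0.865
[0.43666257 0.19429288 0.19731514] [ 0.14640077  0.25394517 -0.71631652  1.98155026  0.20064718  0.9767087
 -0.66929152] [322.533518   143.53308754] [322.39736734  88.78837618]
```

View pics/w_blk.png

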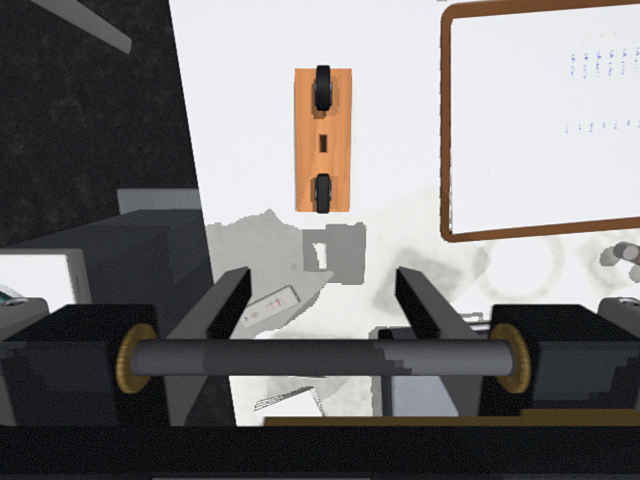

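The block stands upright in the image. The middle slot is at (323,143), exactly as predicted, and the round key (far end, larger y) is at about (322,88). I'll refine the measurement and plan the approach.

```bash
python3 - <<'E'
from h import *
ci=np.load('ciB.npy',allow_pickle=True).item()
t=cv2.imread('pics/w_blk.png');hsv=cv2.cvtColor(t,cv2.COLOR_BGR2HSV)
m=((hsv[...,0]>4)&(hsv[...,0]<20)&(hsv[...,1]>110)&(hsv[...,2]>110)).astype(np.uint8);m[:50]=0;m[225:]=0;m[:,:280]=0;m[:,365:]=0
c=max(cv2.findContours(m,0,1)[0],key=cv2.contourArea);h=cv2.convexHull(c)
print(cv2.minAreaRect(np.array([plane(ci,*p[0],.038)[:2] for p in h],np.float32)))
f=np.zeros_like(m);cv2.fillConvexPoly(f,h,1)
d=((hsv[...,2]<75)).astype(np.uint8);d[:50]=0;d[225:]=0;d[:,:300]=0;d[:,345:]=0
n,l,st,ce=cv2.connectedComponentsWithStats(d)
for i in range(1,n):
    if st[i,4]>20:
        print(st[i],ce[i],plane(ci,*ce[i],.038).round(4),plane(ci,*ce[i],.065).round(4))
        q=np.argwhere(l==i)[:,::-1];q=np.array([plane(ci,*p,.07)[:2] for p in q],np.float32);print(cv2.minAreaRect(q))
cv2.imwrite('pics/bz.png',cv2.resize(t[55:220,270:370],None,fx=3.5,fy=3.5,interpolation=2))
E
```

```text
((0.4371122419834137, 0.2753676474094391), (0.12455154210329056, 0.04962296411395073), 89.86180877685547)
[315  66  17  45 645] [322.62635659  88.57364341] [0.4372 0.3219 0.038 ] [0.4372 0.3168 0.065 ]
((0.43748581409454346, 0.3160327076911926), (0.03226783126592636, 0.01280536875128746), 89.90516662597656)
[320 136   6  16  70] [323.27142857 143.        ] [0.4377 0.2758 0.038 ] [0.4376 0.2746 0.065 ]
((0.4370208978652954, 0.2739933729171753), (0.011859256774187088, 0.00408786628395319), 89.99273681640625)
[315 174  16  39 520] [322.54230769 192.53269231] [0.4369 0.2307 0.038 ] [0.437  0.2334 0.065 ]
((0.43693074584007263, 0.23331527411937714), (0.03218454122543335, 0.012815461494028568), 89.90841674804688)
```

View pics/bz.png

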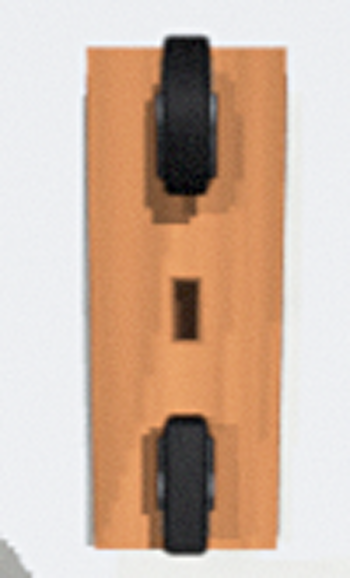

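```bash
python3 -m pendant '[{"x":41,"y":0,"z":0,"roll":0,"claw":50},{"x":41,"y":0.5,"z":20,"roll":0,"claw":50},{"x":41,"y":0,"z":30,"roll":0,"claw":50},{"x":0,"y":0,"z":17,"roll":0,"claw":50},{"x":0,"y":0,"z":0,"roll":0,"claw":50},{"x":0,"y":0,"z":0,"roll":0,"claw":50}]'
python3 - <<'E'
from h import *
s=bot.state();print(s['position'],R.from_rotvec(s['tcp_rot']).as_matrix().round(4),s['joint_velocities'].round(3))
plan([(.4372,.317,.067,90,2)])
E
```

```text
t: 3.35
position: [0.4383, 0.3156, 0.1313]
tcp_rot: [2.226, 2.217, -0.001]
wrist_force: [0.1, 0.7, 0.7]
finger_gap: 0.532
[0.43833482 0.31564963 0.13131116] [[ 4.1e-03  1.0e+00 -1.0e-04]
 [ 1.0e+00 -4.1e-03 -7.0e-04]
 [-7.0e-04 -1.0e-04 -1.0e+00]] [ 0.011 -0.024 -0.01  -0.008 -0.     0.001  0.001]
{"x":0.7,"y":-0.6,"z":32.2,"roll":-0.12},{"x":0.7,"y":-0.5,"z":32.1,"roll":-0.12},  -> [0.4372 0.317  0.067 ]
```

```bash
python3 -m pendant '[{"x":0.7,"y":-0.6,"z":22,"roll":-0.1,"claw":50},{"x":0.7,"y":-0.5,"z":22,"roll":-0.1,"claw":40},{"x":0,"y":0,"z":20,"roll":0,"claw":40},{"x":0,"y":0,"z":0,"roll":0,"claw":30},{"x":0,"y":0,"z":0,"roll":0,"claw":30},{"x":0,"y":0,"z":0,"roll":0,"claw":24}]' 20
python3 - <<'E'
from h import *
s=bot.state();print(s['position'],R.from_rotvec(s['tcp_rot']).as_matrix().round(4)[:,0])
cv2.imwrite('pics/s1.png',cv2.resize(bot.snapshot('scene')[260:400,240:400,::-1],None,fx=4,fy=4,interpolation=2))
E
```

```text
t: 3.95
position: [0.4374, 0.3185, 0.0686]
tcp_rot: [2.22, 2.222, 0.003]
wrist_force: [0.3, 0.9, -0.4]
finger_gap: 0.274
[0.43744096 0.31846062 0.06857193] [-5.e-04  1.e+00  9.e-04]
```

View pics/s1.png

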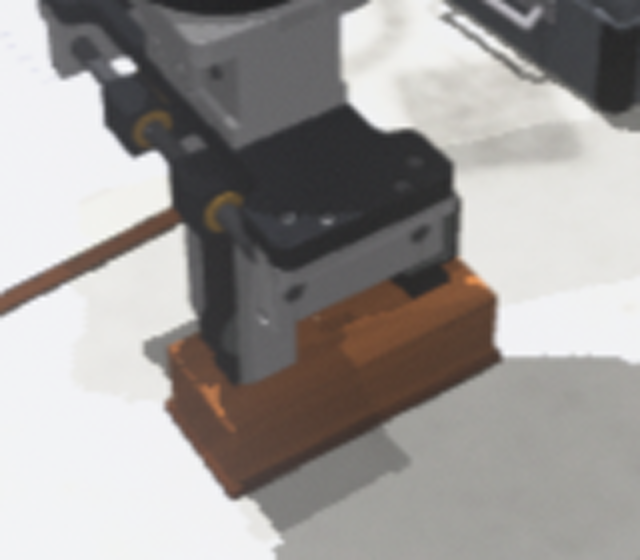

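The fingers straddle the round head, and y is 1.5 mm too far. I'll correct that and close.

```bash
python3 -m pendant '[{"x":-1.4,"y":0,"z":0.6,"roll":0,"claw":20},{"x":0,"y":0,"z":0,"roll":0,"claw":14},{"x":0,"y":0,"z":0,"roll":0,"claw":5},{"x":0,"y":0,"z":0,"roll":0,"claw":5},{"x":0,"y":0,"z":0,"roll":0,"claw":5}]' 15;  python3 -m pendant '[{"x":0,"y":0,"z":0,"roll":0,"claw":5},{"x":0,"y":0,"z":0,"roll":0,"claw":5},{"x":0,"y":0,"z":0,"roll":0,"claw":5}]' 50
python3 - <<'E'
from h import *
s=bot.state();print(s['position'],R.from_rotvec(s['tcp_rot']).as_matrix().round(4)[:,0],s['torque'])
E
```

```text
t: 4.5
position: [0.4366, 0.3171, 0.0666]
tcp_rot: [2.22, 2.223, 0.0]
wrist_force: [-0.4, -2.5, 7.4]
finger_gap: 0.119
t: 4.8
position: [0.4366, 0.3171, 0.0666]
tcp_rot: [2.22, 2.223, 0.0]
wrist_force: [0.4, -2.4, 6.4]
finger_gap: 0.112
[0.43659575 0.31707588 0.06659985] [-1.5e-03  1.0e+00 -1.0e-04] [-0.5834968   0.05928904 -0.03552018]
```

The key is gripped, with a 10.5 mm gap against a 11 mm head. Now I'll lift.

```bash
python3 -m pendant '[{"x":0,"y":0,"z":-8,"roll":0,"claw":5},{"x":0,"y":0,"z":-14,"roll":0,"claw":5},{"x":0,"y":0,"z":-20,"roll":0,"claw":5},{"x":0,"y":0,"z":-30,"roll":0,"claw":5},{"x":0,"y":0,"z":-36,"roll":0,"claw":5},{"x":0,"y":0,"z":-26,"roll":0,"claw":5},{"x":0,"y":0,"z":-6,"roll":0,"claw":5},{"x":0,"y":0,"z":0,"roll":0,"claw":5}]'
python3 - <<'E'
from h import *
s=bot.state();print(s['position'],s['wrist_force'],R.from_rotvec(s['tcp_rot']).as_matrix().round(4)[:,0])
ci=bot.camera_info('wrist')
cv2.imwrite('pics/w2.png',bot.snapshot('wrist')[...,::-1]); cv2.imwrite('pics/s2.png',bot.snapshot('scene')[...,::-1])
for z in(25,55):print(proj(ci,s['position']-np.array([0,0,.003+z/1000])))
# plan to above lock: keyway (0.5430,-0.0351), yaw 94.2
plan([(.5430,-.0351,.205,94.2,12)])
E
```

```text
t: 5.6
position: [0.4367, 0.3173, 0.2076]
tcp_rot: [2.219, 2.223, 0.003]
wrist_force: [0.6, -0.1, -0.9]
finger_gap: 0.115
[0.43672359 0.3172553  0.2075743 ] [ 0.62738973 -0.09424526 -0.85318076] [-1.4e-03  1.0e+00  8.0e-04]
[321.85406364 277.15288485]
[321.90165508 261.81160947]
{"x":-29.3,"y":8.9,"z":0.1,"roll":-0.34},{"x":-29.4,"y":8.7,"z":0.1,"roll":-0.34},{"x":-29.4,"y":8.5,"z":0.1,"roll":-0.34},{"x":-29.5,"y":8.3,"z":0.1,"roll":-0.34},{"x":-29.5,"y":8.2,"z":0.1,"roll":-0.34},{"x":-29.6,"y":8,"z":0,"roll":-0.34},{"x":-29.6,"y":7.8,"z":0.1,"roll":-0.34},{"x":-29.7,"y":7.6,"z":0,"roll":-0.34},{"x":-29.7,"y":7.5,"z":0.1,"roll":-0.34},{"x":-29.8,"y":7.3,"z":0,"roll":-0.34},{"x":-29.8,"y":7.1,"z":0.1,"roll":-0.34},{"x":-29.9,"y":6.8,"z":0,"roll":-0.34},  -> [ 0.543  -0.0351  0.205 ]
```

View pics/w2.png

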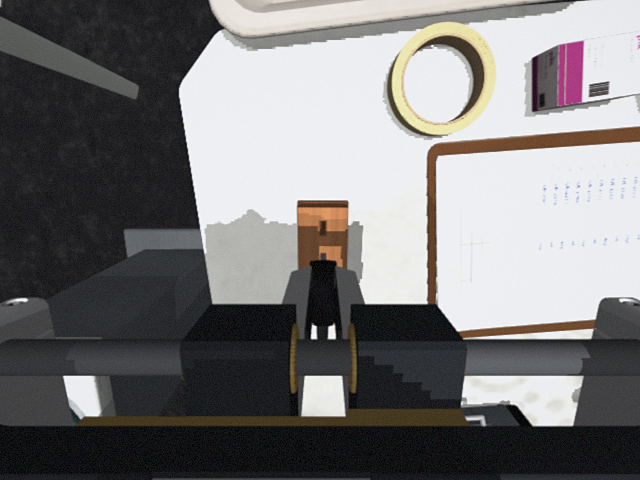

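View pics/s2.png

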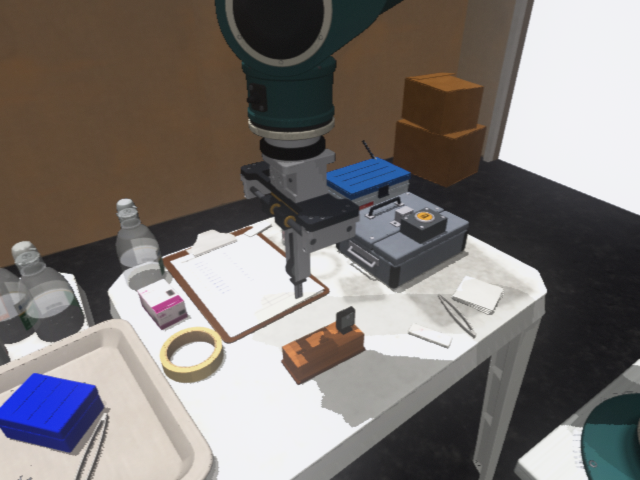

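The wrist image shows the key held at (322,275), and its head hides the blade. The scene view shows the key hanging at (298,285) and the square key still standing. On to the lock.

```bash
python3 -m pendant '[{"x":-20,"y":6,"z":0,"roll":-0.4,"claw":5},{"x":-34,"y":10,"z":0,"roll":-0.4,"claw":5},{"x":-38,"y":11,"z":0,"roll":-0.4,"claw":5},{"x":-40,"y":12,"z":0,"roll":-0.4,"claw":5},{"x":-40,"y":11,"z":0,"roll":-0.4,"claw":5},{"x":-40,"y":11,"z":0,"roll":-0.4,"claw":5},{"x":-40,"y":10,"z":0,"roll":-0.4,"claw":5},{"x":-40,"y":9,"z":0,"roll":-0.4,"claw":5},{"x":-36,"y":9,"z":0,"roll":-0.4,"claw":5},{"x":-26,"y":6,"z":0,"roll":-0.5,"claw":5},{"x":0,"y":0,"z":0,"roll":0,"claw":5},{"x":0,"y":0,"z":0,"roll":0,"claw":5}]'
python3 - <<'E'
from h import *
s=bot.state();print(s['position'],s['wrist_force'],s['joint_pos'].round(3))
plan([(.5430,-.0351,.205,94.2,1)])
cv2.imwrite('pics/s3.png',bot.snapshot('scene')[...,::-1])
cv2.imwrite('pics/t3.png',bot.snapshot('top')[...,::-1])
for n in('scene','top'):
  ci=bot.camera_info(n);print(n,[proj(ci,s['position']-[0,0,.003+z]).round(1) for z in (0,.025,.055)],proj(ci,[.543,-.0351,.117]))
E
python3 - <<'E'
import cv2
s=cv2.imread('pics/s3.png');cv2.imwrite('pics/s3z.png',cv2.resize(s[130:280,340:500],None,fx=5,fy=4.99,interpolation=2)[:600])
E
```

```text
t: 6.9
position: [0.5428, -0.0336, 0.2052]
tcp_rot: [-2.138, -2.299, 0.001]
wrist_force: [0.1, -0.2, -0.8]
finger_gap: 0.113
[ 0.54278005 -0.03356659  0.20521378] [ 0.14329334 -0.15978857 -0.81967024] [ 0.511  0.357 -0.618  1.823  0.236  1.038 -0.127]
{"x":-1.5,"y":0.1,"z":0.2,"roll":-0.05},  -> [ 0.543  -0.0351  0.205 ]
scene [array([429. , 176.8]), array([427.4, 188.6]), array([425.5, 202.4])] [424.09299771 215.46475589]
top [array([442.9, 278.9]), array([438.6, 281. ]), array([433.8, 283.4])] [430.31224615 285.59097703]
```

View pics/s3z.png

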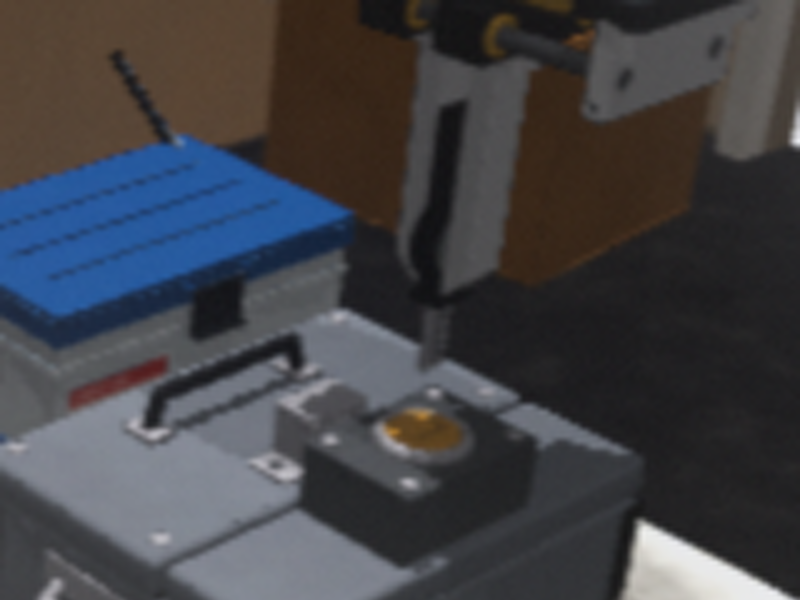

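View pics/t3.png

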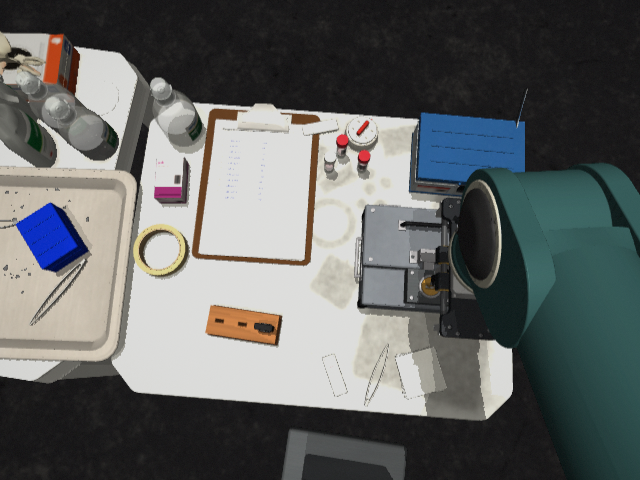

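The blade tip is at about (426,203) in the scene, against a predicted (425.5,202.4). The plug is at (424.6,216), against (424.1,215.5). Everything agrees, and the square key and vials are still standing. I'll centre the key and go down to just above the mouth.

```bash
python3 -m pendant '[{"x":-1.5,"y":0.1,"z":10,"roll":0,"claw":5},{"x":0,"y":0,"z":10,"roll":0,"claw":5},{"x":0,"y":0,"z":5,"roll":0,"claw":5},{"x":0,"y":0,"z":0,"roll":0,"claw":5},{"x":0,"y":0,"z":0,"roll":0,"claw":5}]'
python3 - <<'E'
from h import *
s=bot.state();print(s['position'],s['wrist_force'],s['torque'])
plan([(.5430,-.0351,.172,94.2,1)])
E
```

```text
t: 7.5
position: [0.5435, -0.0349, 0.1813]
tcp_rot: [-2.138, -2.301, -0.0]
wrist_force: [0.0, 0.4, -0.3]
finger_gap: 0.11
[ 0.54352235 -0.03488489  0.1812576 ] [ 0.04671299  0.39076157 -0.31292046] [-0.04329051 -0.10797106 -0.01796621]
{"x":-0.2,"y":-0.5,"z":9.3,"roll":-0},  -> [ 0.543  -0.0351  0.172 ]
```

```bash
python3 -m pendant '[{"x":-0.2,"y":-0.4,"z":4,"roll":0,"claw":5},{"x":0,"y":0,"z":3,"roll":0,"claw":5},{"x":0,"y":0,"z":2,"roll":0,"claw":5},{"x":0,"y":0,"z":0,"roll":0,"claw":5},{"x":0,"y":0,"z":0,"roll":0,"claw":5}]'
python3 - <<'E'
from h import *
s=bot.state();print(s['position'],s['wrist_force'],s['torque'])
E
```

```text
t: 8.0
position: [0.5432, -0.0353, 0.1723]
tcp_rot: [-2.139, -2.301, -0.0]
wrist_force: [0.6, -0.3, -0.7]
finger_gap: 0.115
[ 0.54318377 -0.03532111  0.17234557] [ 0.64541044 -0.27956349 -0.73249222] [ 0.02319416 -0.08025057 -0.01207495]
```

The tip is about 3 mm inside the mouth with no contact force. I'll go to about 6 mm, then shift towards -y.

```bash
python3 -m pendant '[{"x":0,"y":0,"z":1.5,"roll":0,"claw":5},{"x":0,"y":0,"z":1.5,"roll":0,"claw":5},{"x":0,"y":0,"z":0,"roll":0,"claw":5}]'; python3 -m pendant '[{"x":-1,"y":0,"z":0,"roll":0,"claw":5},{"x":-1,"y":0,"z":0,"roll":0,"claw":5},{"x":0,"y":0,"z":0,"roll":0,"claw":5},{"x":0,"y":0,"z":0,"roll":0,"claw":5}]'
```

```text
t: 8.3
position: [0.543, -0.0353, 0.1691]
tcp_rot: [-2.139, -2.301, 0.0]
wrist_force: [-0.8, -0.2, -1.0]
finger_gap: 0.114
t: 8.7
position: [0.5433, -0.0373, 0.1693]
tcp_rot: [-2.139, -2.301, -0.0]
wrist_force: [0.1, -0.8, 0.8]
finger_gap: 0.112
```

```bash
python3 -m pendant '[{"x":-0.4,"y":0,"z":0,"roll":0,"claw":5},{"x":0,"y":0,"z":1,"roll":0,"claw":5},{"x":0,"y":0,"z":1,"roll":0,"claw":5},{"x":0,"y":0,"z":1,"roll":0,"claw":5},{"x":0,"y":0,"z":0,"roll":0,"claw":5}]';python3 -m pendant '[{"x":0,"y":0,"z":1,"roll":0,"claw":5},{"x":0,"y":0,"z":1,"roll":0,"claw":5},{"x":0,"y":0,"z":0,"roll":0,"claw":5}]'
```

```text
t: 9.2
position: [0.5432, -0.0379, 0.1661]
tcp_rot: [-2.139, -2.301, 0.0]
wrist_force: [0.3, -0.5, -0.5]
finger_gap: 0.113
t: 9.5
position: [0.5432, -0.0378, 0.1642]
tcp_rot: [-2.139, -2.301, 0.0]
wrist_force: [0.3, -0.9, -0.7]
finger_gap: 0.115
```

Depth is about 11 mm, so the key is sliding past the upper pin with no notable force. Continuing.

```bash
python3 -m pendant '[{"x":0,"y":0,"z":1,"roll":0,"claw":5},{"x":0,"y":0,"z":1,"roll":0,"claw":5},{"x":0,"y":0,"z":1,"roll":0,"claw":5},{"x":0,"y":0,"z":0.5,"roll":0,"claw":5},{"x":0,"y":0,"z":0,"roll":0,"claw":5}]'; python3 -m pendant '[{"x":1,"y":0,"z":0,"roll":0,"claw":5},{"x":1,"y":0,"z":0,"roll":0,"claw":5},{"x":1,"y":0,"z":0,"roll":0,"claw":5},{"x":1,"y":0,"z":0,"roll":0,"claw":5},{"x":0,"y":0,"z":0,"roll":0,"claw":5}]'
```

```text
t: 10.0
position: [0.5432, -0.0377, 0.1607]
tcp_rot: [-2.139, -2.301, 0.0]
wrist_force: [1.5, -1.3, -1.4]
finger_gap: 0.113
t: 10.5
position: [0.543, -0.0337, 0.1608]
tcp_rot: [-2.139, -2.301, 0.0]
wrist_force: [-1.0, -2.0, -1.0]
finger_gap: 0.116
```

```bash
python3 -m pendant '[{"x":0.6,"y":0,"z":0,"roll":0,"claw":5},{"x":0.5,"y":0,"z":0,"roll":0,"claw":5},{"x":0,"y":0,"z":0,"roll":0,"claw":5}]'; python3 -m pendant '[{"x":0,"y":0,"z":1,"roll":0,"claw":5},{"x":0,"y":0,"z":1,"roll":0,"claw":5},{"x":0,"y":0,"z":1,"roll":0,"claw":5},{"x":0,"y":0,"z":0,"roll":0,"claw":5}]'
```

```text
t: 10.8
position: [0.5429, -0.0327, 0.1608]
tcp_rot: [-2.139, -2.301, 0.0]
wrist_force: [-0.8, -4.6, -1.2]
finger_gap: 0.117
t: 11.2
position: [0.5429, -0.0327, 0.1576]
tcp_rot: [-2.139, -2.301, 0.0]
wrist_force: [0.4, -4.1, -1.7]
finger_gap: 0.118
```

```bash
python3 -m pendant '[{"x":0,"y":0,"z":1,"roll":0,"claw":5},{"x":0,"y":0,"z":1,"roll":0,"claw":5},{"x":0,"y":0,"z":0,"roll":0,"claw":5}]'; python3 -m pendant '[{"x":0,"y":0,"z":1,"roll":0,"claw":5},{"x":0,"y":0,"z":1,"roll":0,"claw":5},{"x":0,"y":0,"z":0,"roll":0,"claw":5}]'
```

```text
t: 11.5
position: [0.5429, -0.0325, 0.1557]
tcp_rot: [-2.138, -2.301, -0.0]
wrist_force: [0.3, -2.8, -1.2]
finger_gap: 0.113
t: 11.8
position: [0.5428, -0.0325, 0.1536]
tcp_rot: [-2.138, -2.301, 0.0]
wrist_force: [-1.1, -2.1, -0.7]
finger_gap: 0.115
```

Depth is about 22 mm with no push force, so the key is past both pins. I'll recentre partly and go nearly home.

```bash
python3 -m pendant '[{"x":0,"y":0,"z":1.5,"roll":0,"claw":5},{"x":0,"y":0,"z":1.5,"roll":0,"claw":5},{"x":0,"y":0,"z":1.5,"roll":0,"claw":5},{"x":0,"y":0,"z":1.5,"roll":0,"claw":5},{"x":-1.5,"y":0,"z":0,"roll":0,"claw":5},{"x":-1,"y":0,"z":0,"roll":0,"claw":5},{"x":0,"y":0,"z":0,"roll":0,"claw":5}]'; python3 -m pendant '[{"x":0,"y":0,"z":1,"roll":0,"claw":5},{"x":0,"y":0,"z":0.7,"roll":0,"claw":5},{"x":0,"y":0,"z":0,"roll":0,"claw":5}]'
```

```text
t: 12.5
position: [0.543, -0.0351, 0.1477]
tcp_rot: [-2.138, -2.301, 0.0]
wrist_force: [0.0, -0.2, -1.3]
finger_gap: 0.116
t: 12.8
position: [0.5431, -0.035, 0.146]
tcp_rot: [-2.139, -2.301, -0.0]
wrist_force: [0.2, 0.6, -2.0]
finger_gap: 0.114
```

```bash
python3 -m pendant '[{"x":0,"y":0,"z":0.5,"roll":0,"claw":5},{"x":0,"y":0,"z":0,"roll":0,"claw":5}]'; python3 -m pendant '[{"x":0,"y":0,"z":0.4,"roll":0,"claw":5},{"x":0,"y":0,"z":0,"roll":0,"claw":5}]'
python3 - <<'E'
from h import *
s=bot.state();print(s['position'],s['wrist_force'],s['torque'],s['joint_pos'].round(2))
im=bot.snapshot('scene')[...,::-1];cv2.imwrite('pics/s4z.png',cv2.resize(im[150:270,340:500],None,fx=5,fy=5,interpolation=2))
E
```

```text
t: 13.0
position: [0.5432, -0.035, 0.1456]
tcp_rot: [-2.139, -2.301, -0.0]
wrist_force: [1.2, 0.4, -1.2]
finger_gap: 0.117
t: 13.2
position: [0.5432, -0.0351, 0.1455]
tcp_rot: [2.139, 2.301, 0.0]
wrist_force: [-1.5, 0.5, 6.4]
finger_gap: 0.113
[ 0.54320256 -0.03505236  0.14551951] [-1.48734006  0.53900454  6.43337993] [ 0.06951166  0.39178447 -0.02547533] [ 0.48  0.43 -0.59  1.88  0.3   0.92 -0.17]
```

View pics/s4z.png

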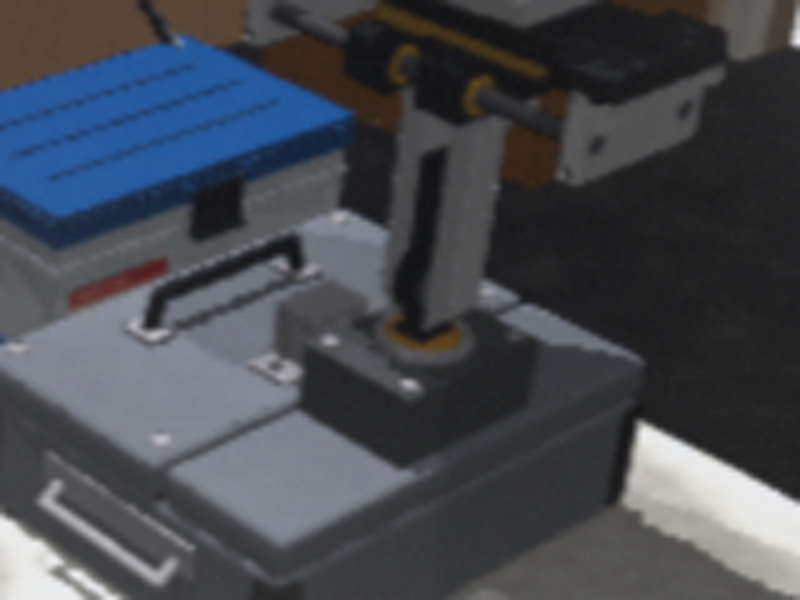

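Contact force is +6.4 N at TCP z = 0.1455, where the expected home height is 0.1456. The picture shows the shoulder down on the plug face, so the key is fully home. Now I'll turn clockwise (+roll).

```bash
python3 -m pendant '[{"x":0,"y":0,"z":0,"roll":3,"claw":5},{"x":0,"y":0,"z":0,"roll":4,"claw":5},{"x":0,"y":0,"z":0,"roll":4,"claw":5},{"x":0,"y":0,"z":0,"roll":4,"claw":5},{"x":0,"y":0,"z":0,"roll":0,"claw":5}]'
python3 - <<'E'
from h import *
s=bot.state();print(s['position'],s['wrist_force'],s['torque'],s['joint_pos'].round(2),R.from_rotvec(s['tcp_rot']).as_matrix()[:,0])
E
```

```text
t: 13.75
position: [0.5433, -0.0351, 0.1455]
tcp_rot: [2.422, 2.0, 0.0]
wrist_force: [-1.5, -0.8, 6.0]
finger_gap: 0.112
[ 0.54327218 -0.03512493  0.14553486] [-1.48379095 -0.83582181  5.9840891 ] [-0.06518053  0.20369434  0.01161289] [ 0.44  0.42 -0.53  1.88  0.26  0.91 -0.41] [ 1.89337586e-01  9.81912033e-01 -1.96330721e-04]
```

```bash
python3 -m pendant '[{"x":0,"y":0,"z":0,"roll":4,"claw":5},{"x":0,"y":0,"z":0,"roll":4,"claw":5},{"x":0,"y":0,"z":0,"roll":4,"claw":5},{"x":0,"y":0,"z":0,"roll":4,"claw":5},{"x":0,"y":0,"z":0,"roll":4,"claw":5},{"x":0,"y":0,"z":0,"roll":4,"claw":5},{"x":0,"y":0,"z":0,"roll":4,"claw":5},{"x":0,"y":0,"z":0,"roll":0,"claw":5}]'
python3 - <<'E'
from h import *
s=bot.state();x=R.from_rotvec(s['tcp_rot']).as_matrix()[:,0];print(s['position'],s['torque'],s['joint_pos'].round(2),94.2-np.degrees(np.arctan2(x[1],x[0])))
E
```

```text
t: 14.55
position: [0.5429, -0.0352, 0.1455]
tcp_rot: [2.834, 1.356, -0.001]
wrist_force: [-3.9, -0.6, 9.1]
finger_gap: 0.115
[ 0.54287578 -0.0351919   0.14548932] [-0.18855361  1.17502799  0.03199509] [ 0.36  0.4  -0.43  1.88  0.21  0.9  -0.85] 43.067492318517225
```

```bash
python3 -m pendant '[{"x":0,"y":0,"z":0,"roll":4,"claw":5},{"x":0,"y":0,"z":0,"roll":4,"claw":5},{"x":0,"y":0,"z":0,"roll":4,"claw":5},{"x":0,"y":0,"z":0,"roll":4,"claw":5},{"x":0,"y":0,"z":0,"roll":4,"claw":5},{"x":0,"y":0,"z":0,"roll":4,"claw":5},{"x":0,"y":0,"z":0,"roll":4,"claw":5},{"x":0,"y":0,"z":0,"roll":4,"claw":5},{"x":0,"y":0,"z":0,"roll":0,"claw":5}]'
python3 - <<'E'
from h import *
s=bot.state();x=R.from_rotvec(s['tcp_rot']).as_matrix()[:,0];print(s['position'],s['torque'],s['joint_pos'].round(2),94.2-np.degrees(np.arctan2(x[1],x[0])))
E
```

```text
t: 15.45
position: [0.5426, -0.0348, 0.1455]
tcp_rot: [-3.098, -0.523, 0.002]
wrist_force: [-7.0, 2.2, 10.6]
finger_gap: 0.112
[ 0.54264804 -0.03475621  0.14548295] [0.42446336 1.62393967 0.01367587] [ 0.27  0.39 -0.32  1.88  0.15  0.89 -1.36] 75.04885427697751
```

```bash
python3 -m pendant '[{"x":-0.3,"y":0,"z":0,"roll":4,"claw":5},{"x":0,"y":0,"z":0,"roll":4,"claw":5},{"x":0,"y":0,"z":0,"roll":4,"claw":5},{"x":0,"y":0,"z":0,"roll":4,"claw":5},{"x":0,"y":0,"z":0,"roll":2,"claw":5},{"x":0,"y":0,"z":0,"roll":0,"claw":5}]'
python3 - <<'E'
from h import *
s=bot.state();x=R.from_rotvec(s['tcp_rot']).as_matrix()[:,0];print(s['position'],s['torque'],s['joint_pos'].round(2),94.2-np.degrees(np.arctan2(x[1],x[0])))
im=bot.snapshot('scene')[...,::-1];cv2.imwrite('pics/s5z.png',cv2.resize(im[150:270,340:500],None,fx=5,fy=5,interpolation=2))
E
```

```text
t: 16.05
position: [0.5425, -0.0343, 0.1455]
tcp_rot: [-3.141, -0.034, 0.001]
wrist_force: [-5.7, 4.2, 10.1]
finger_gap: 0.111
[ 0.54254074 -0.03432745  0.14547636] [1.21275018 1.33448488 0.06770057] [ 0.21  0.38 -0.25  1.89  0.12  0.89 -1.65] 92.9499825492565
```

View pics/s5z.png

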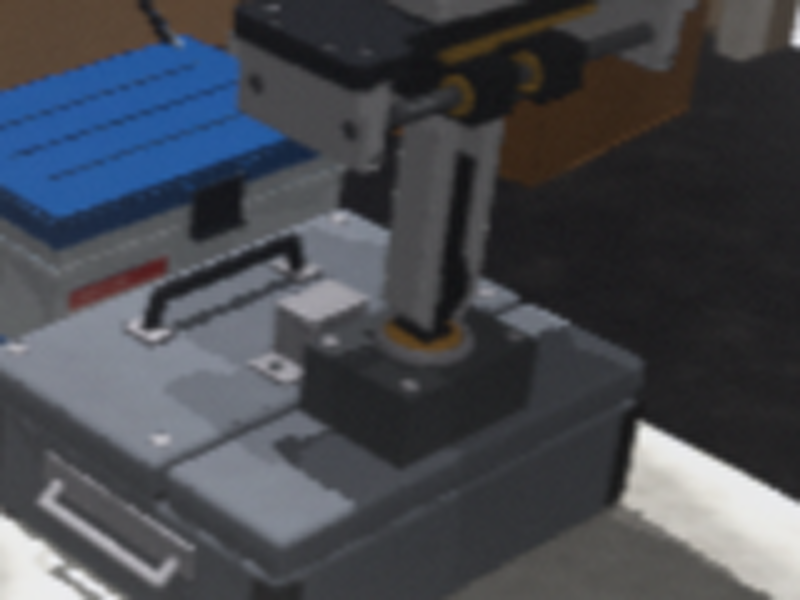

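The key has turned 93°, so with the play taken up the plug is at roughly 1.45 rad, and the measured torque of 0.07 N m fits the spring near its stop. I'll add a few degrees and check the bolt with the wrist camera.

```bash
python3 -m pendant '[{"x":0,"y":0,"z":0,"roll":2,"claw":5},{"x":0,"y":0,"z":0,"roll":1,"claw":5},{"x":0,"y":0,"z":0,"roll":0,"claw":5},{"x":0,"y":0,"z":0,"roll":0,"claw":5}]'
python3 - <<'E'
from h import *
s=bot.state();x=R.from_rotvec(s['tcp_rot']).as_matrix()[:,0];print(s['position'],s['torque'],94.2-np.degrees(np.arctan2(x[1],x[0])))
cv2.imwrite('pics/w6.png',bot.snapshot('wrist')[...,::-1])
cv2.imwrite('pics/t6.png',bot.snapshot('top')[...,::-1])
a=cv2.imread('pics/t6.png');b=cv2.resize(a[230:330,340:500],None,fx=5,fy=5,interpolation=2);cv2.imwrite('pics/t6z.png',b)
E
```

```text
t: 16.5
position: [0.5426, -0.0342, 0.1455]
tcp_rot: [-3.14, 0.046, 0.001]
wrist_force: [-4.5, 4.7, 10.3]
finger_gap: 0.115
[ 0.54256428 -0.03417095  0.14546908] [1.39545965 1.35055556 0.13681165] 95.86201225856148
```

View pics/w6.png

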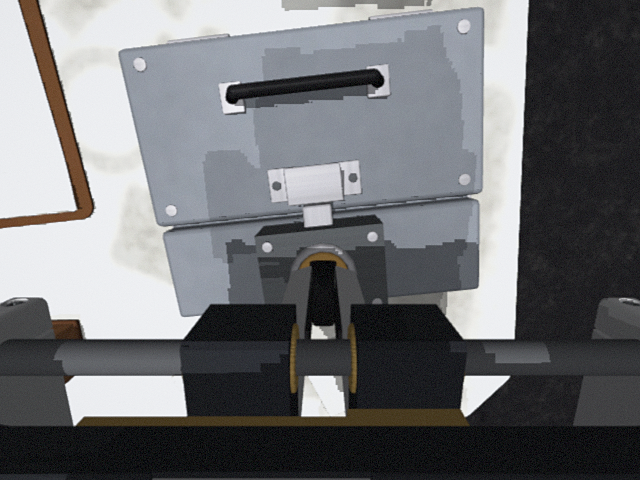

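View pics/t6.png

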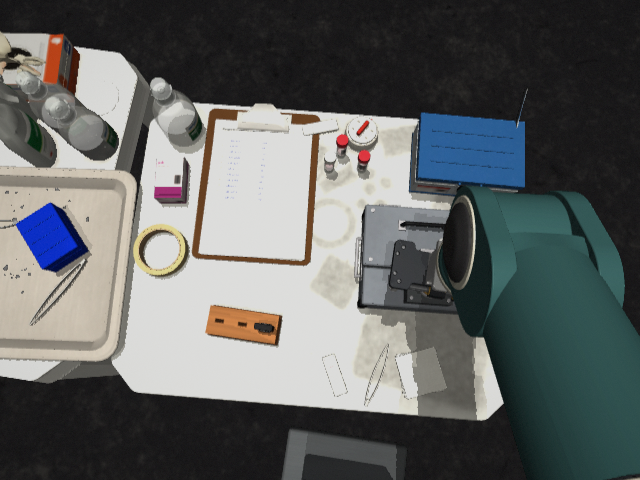

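The wrist view shows the bolt strip near (318,215), between the lock case and the keeper at (314,185). I'll zoom in to see whether it has drawn clear. The vials at (330–363,145–165) and the square key at (264,328) are standing.

```bash
python3 - <<'E'
from h import *
a=cv2.imread('pics/w6.png')[150:260,240:400];b=cv2.imread('pics/w_lock2.png')[100:215,270:410]
cv2.imwrite('pics/cmp.png',np.hstack([cv2.resize(a,(400,275),interpolation=2),cv2.resize(cv2.rotate(b,1 and cv2.ROTATE_90_COUNTERCLOCKWISE),(300,275),interpolation=2)]))
ci=bot.camera_info('wrist')
for u,v in [(318,204),(318,227),(314,166),(314,203)]:print(u,v,plane(ci,u,v,.1).round(4))
c0=np.load('ciL.npy',allow_pickle=True).item()
for u,v in [(354,160),(371,160),(398,160)]:print(u,v,plane(c0,u,v,.1).round(4))
E
```

```text
318 204 [ 0.5846 -0.0329  0.1   ]
318 227 [ 0.5702 -0.0324  0.1   ]
314 166 [ 0.6073 -0.0312  0.1   ]
314 203 [ 0.5853 -0.0304  0.1   ]
354 160 [ 0.5724 -0.0328  0.1   ]
371 160 [ 0.5866 -0.0327  0.1   ]
398 160 [ 0.6091 -0.0325  0.1   ]
```

View pics/cmp.png

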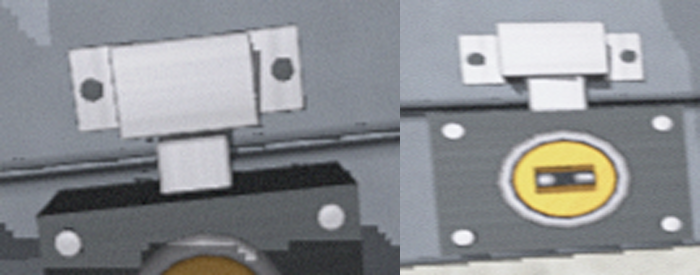

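```bash
python3 - <<'E'
import cv2
a=cv2.imread('pics/w6.png')[190:235,285:350];cv2.imwrite('pics/bz6.png',cv2.resize(a,None,fx=10,fy=10,interpolation=0))
E
```

```text
(no output)
```

View pics/bz6.png

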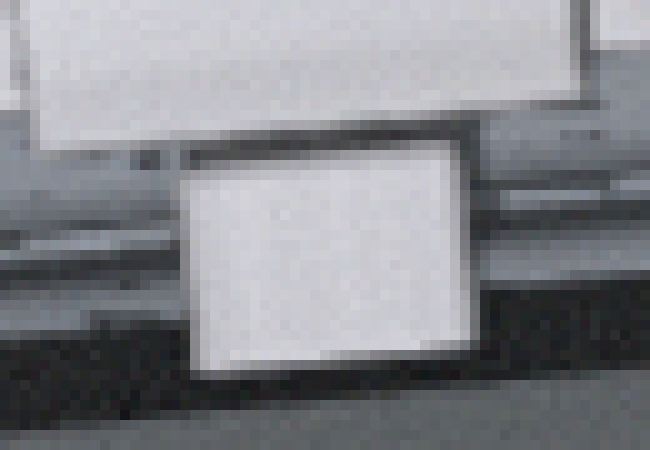

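A dark gap now separates the bolt's end from the keeper, as it should with the plug near its stop. I'll do one settling check and then hand in while holding.

```bash
python3 -m pendant '[{"x":0,"y":0,"z":0,"roll":0,"claw":5},{"x":0,"y":0,"z":0,"roll":0,"claw":5},{"x":0,"y":0,"z":0,"roll":0,"claw":5},{"x":0,"y":0,"z":0,"roll":0,"claw":5},{"x":0,"y":0,"z":0,"roll":0,"claw":5}]'
python3 - <<'E'
from h import *
s=bot.state();x=R.from_rotvec(s['tcp_rot']).as_matrix()[:,0];print(s['torque'],94.2-np.degrees(np.arctan2(x[1],x[0])))
print(bot.hand_in())
E
```

```text
t: 17.1
position: [0.5426, -0.0342, 0.1455]
tcp_rot: [-3.14, 0.046, 0.001]
wrist_force: [-5.2, 5.4, 9.8]
finger_gap: 0.113
[1.4282379  1.27600575 0.15739013] 95.860526794393
the job is handed in; nothing more can be done
None
```

I took the round-headed key out of the block, pushed it fully home in the lock and turned it clockwise. I handed in at 17.1 s with the key still held turned under 50 N of grip.

- **Insertion:** I passed the upper pin with the key shifted about 2.7 mm to -y, and the lower pin with it shifted about 2.5 mm to +y. Push force stayed within sensor noise, and sideways force reached about 5 N. The shoulder met the face at TCP z = 0.1455 m (expected 0.1456 m) with about 6 N, before I began to turn.
- **Turn:** The tool turned 95.9°. After the 0.17 rad of play, that puts the plug at about 1.5 rad, past the 1.2 rad needed. The pose held steady through the final 0.5 s check, with up to about 11 N at the wrist while turning and holding.
- **Other items:** The last top view showed the square-headed key in its slot and all three vials upright.

I estimated the plug angle from the tool's turn, because the gripper hides the keyway. The wrist picture shows a thin dark gap between bolt and keeper. That fits a drawn bolt, but at that resolution it could partly be shadow. The key also carries about 7 N of sideways load from a drift of up to 1 mm during the turn.

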